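# Press a snap cover home in the ratchet clamp and back the jaw off

### The job

The grey plastic enclosure lying in the bench clamp has been inspected and its snap cover is only started: it stands a few millimetres proud. Pump the clamp's trigger lever until the jaw has pressed the cover fully home against the housing; then squeeze the release paddle against the grip ear and slide the jaw all the way back, so that the closed enclosure lies free in the clamp's bed. Leave everything else where it is.

Things in the scene. Friction and masses are not known exactly. Their poses are not given: they have to be found in the camera images.
- clamp: Bench ratchet clamp, fixed. Base plate 290 x 150 x 10 mm; origin at the centre of its underside, x along the toothed bar from the trigger end (-x, robot side) to the fixed anvil (+x), y left, z up. Bar at y = 0, 49 to 71 mm high, rear end at x = -74 mm. Anvil face at x = 90 mm. Bed top 77 mm high, x 14 to 90 mm, side lips at y = +-31 mm. The lamp's post, 12 mm thick, stands at x = 30, y = 60 mm
- lamp_edge (a point): Middle of the lower rear edge (towards the trigger) of a lamp bar that hangs across above the sliding head: clamp x = -66 to -34 mm, y = -77 to 77 mm, 180 to 202 mm high. It bars an upright gripper from the ear and paddle and from the pad when the jaw is forward: come in leaning back towards clamp -x, 30 to 45 degrees
- jaw_head (a joint): Travel of the sliding head with jaw, trigger, paddle and ear along clamp +x, m: 0 = fully back at its stop, at most 0.034. Jaw opening 78 mm at 0; the closed enclosure is 50 mm long, so the cover is home at about 0.028. A pawl lets it go forward but stops it going back, in 6 mm teeth, until the release paddle is pressed; then it slides back with 4 to 8 N
- jaw_face (a point): Centre of the moving jaw's rubber face (40 x 36 mm, 100 mm above the bench), which faces +x; moves with the head
- trigger (a joint): Trigger lever angle, rad: 0 = up, 0.5 = fully down. Hinged on the head 93 mm ahead of its pad, 34 mm above the bench. About the first 0.2 rad are free play; a full stroke (over 0.45) moves the jaw 6 to 12 mm on; let it come up below 0.03 before the next. Spring return, 1 to 3 N at the pad. Pressing the cover in takes 8 to 14 N there; with the cover home the lever stiffens: no need for over 20 N
- trigger_pad (a point): Centre of the top of the trigger's rubber pad (32 x 30 mm) at the lever's rear end: clamp x about -127 mm with the jaw back, 80 mm high at rest. Press it down, about 47 mm for a full stroke; in a stroke it swings down and some 10 mm to clamp -x on the head, while the head goes up to 8 mm forward. Moves with head and trigger
- release_paddle (a point): Centre of the outer face of the release paddle, an upright plate 30 mm long (x), 66 to 94 mm high, on the right (clamp -y) side, about 31 mm from the clamp's middle plane, clamp x = -85 mm with the jaw back. Hinged far forward on the head, it moves towards +y when pressed
- grip_ear (a point): Centre of the outer face of the fixed grip ear, an upright plate like the paddle, opposite it on the left (+y) side, 22 mm from the middle plane, 80 mm high. Ear and paddle are 53 mm apart over their outer faces, about 43 mm when squeezed; grip both across y and pull to clamp -x. The trigger's fork passes between them, up to y = +-16 mm
- release (a joint): Angle of the release paddle, rad: 0 to 0.11 at rest (it rocks as its pawl rides the teeth), 0.165 = fully pressed, 10 mm in at the paddle. The jaw is free to slide back above about 0.14. Springs back when let go; 1 to 2 N at the paddle
- enclosure: Grey plastic enclosure, loose, lying in the clamp's bed with its cover towards the jaw. Housing 40 (x) x 56 (y) x 42 mm (z); origin at the centre of the housing's underside, x towards the anvil as it lies
- cover (a joint): How far the snap cover has been pressed onto the housing, m: 0 = 8 mm proud, 0.008 = home (flush). It moves along the enclosure's x, goes in with about 25 N and stays where it is left. The cover is 10 mm thick, 56 x 42 mm
- cover_face (a point): Centre of the cover's outer face, which the jaw presses
- closed_sample: Bystander: the same kind of enclosure, already closed, 50 x 56 x 42 mm, standing on the bench left of the clamp
- loupe: Bystander: black eye loupe, 37 mm wide, 42 mm high, on the bench right of the clamp
- red_box: Bystander: small red card box 52 x 80 x 45 mm, on the bench right of the clamp
- tweezers: Bystander: steel tweezers, 122 mm long, lying on the right rear part of the clamp's base plate
- screwdriver: Bystander: screwdriver 175 mm long, lying on the bench in front of the clamp, to the right
- calliper: Bystander: calliper 230 mm long, lying on the bench in front of the clamp, to the left
Mind the look-alikes: they are no part of the job. Leave any purple look-alike of the enclosure alone.

How it is judged:
By the outcome, as a careful person would: the job done as asked, in the order asked, and still so for the second after the job is handed in, with the robot touching nothing.
It also fails if it takes over 58 s, if anything falls off the work surface, if the arm or the gripper's body presses on something with over 40 N, if the wrist force passes 120 N, or if a joint passes its speed limit or range.

### The arm

A 6-joint arm with a two-finger parallel gripper is mounted at the origin on a cart in front of the work surface, level with it; the furniture and walls round the work are solid. World frame = base frame: x ahead of the robot, y to its left, z up, the work surface at z = 0. Lengths are in mm, angles in rad, forces in N, time in s.
With the tool pointing down it reaches from about 300 to 775 mm from the base axis. Payload 14.6 kg.
Tool frame: the origin (TCP) lies on the centre line of the jaws, within the pads' length; the fingertips stand 8 mm ahead of it and the grasp point (between the pads) lies 11 mm behind it; z points along the fingers, y is the direction in which the jaws open and shut (so a half turn about z gives the same grasp; the last joint's range is limited). The gripper opens to 94 mm and grips with 3 to 60 N. Pads are 16 mm wide; open, the fingers measure 119 mm over their backs; the gripper's body (75 mm by 177 mm) begins 78 mm behind the grasp point.
Start: joints at [-1.188, 0.3, 1.521, -0, 1.321, -0.067], TCP at [239.124, -495.287, 213.446] pointing down, gripper open.
Joint ranges: [-3.03, 3.03], [-0.79, 2.21], [0.23, 2.52], [-1.04, 4.18], [0, 3.07], [-2.55, 2.55]. Speed limits (rad/s): [2.22, 2.22, 2.57, 3.14, 3.14, 3.14].

### API

Orientations are given as [roll, pitch, yaw] about the fixed x, y, z axes, in that order (R = Rz(yaw) Ry(pitch) Rx(roll)).
In Python, from cell import read_state, cams, manip gives the robot as it stands.
- The arm moves only by the shell command python3 -m handwheel 'ROWS' [OPENING] [FORCE]. ROWS is JSON, a list of rows, each a list of 4 numbers: the shift along the tool's x, y, z in m, then the turn about the tool's z in degrees. In form: [[dx, dy, dz, turn], ...]. A call has 1 to 5 rows; each row is the pose to reach, as a shift and turn from the pose measured when the call began, along the tool's axes at that moment; what a row does not reach only later rows make up. A row lasts 1/8 s, in which the tool goes at most 62.5 mm and 10.7 degrees, less where a joint would pass 70% of its speed; a pose out of reach is approached as far as the arm can. A call with a gripper value outside its range is refused whole. OPENING is the closure, from 0 (fully open) to 1 (shut), set as the call begins (- or left out, the last holds). The fingers move at their own pace and stop on an object; FORCE is the grip in N (left out, the last holds). Time passes only in rows, so rows that repeat a pose let the fingers close. It gives the time, the measured TCP pose, the force and the opening at its end, in the units of the state.
- read_state(): the state, without advancing time (a new reading comes with each control period).
- cams.camera(name): name is "scene" or "side" or "wrist"; returns the picture (384x512x3 uint8, red, green, blue); there is no depth.
- cams.get_calibration(name): a dict with "vertical_fov" (degrees; the focal length in pixels is half the picture's height over the tangent of half this angle, whatever the lens; pixels are square), "cx", "cy" (the principal point, pixels), "R" (3x3) and "t" (3): a world point X has camera coordinates R X + t. Camera axes: x right, y down, z forward; pixel columns grow to the right and rows downward; lengths in mm; the calibration is good to about 2 mm. The wrist camera is an equidistant fisheye: a pixel r from the principal point sees the ray r / f radians off the axis. A picture is of the moment at which its call begins: read the wrist's pose just before it. get_calibration takes no time and is no camera call; for the wrist camera it gives the pose at the moment of the call.
- manip.sign_off(): hands the job in, once; it reports no verdict.
The state is a dict: "clock": time; "joints": joint angles; "qd": joint speeds; "effort": joint torques, N m; "eef_pos": TCP position; "eef_rot": TCP orientation; "wrist_force": force on the tool from outside, world axes, zero at the start; "moment": the same for the moment, N m; "finger_gap": finger opening in mm.
Only numpy, scipy, OpenCV 4.12 (cv2) and the standard library are available. Lean on these libraries where they do the work, as an engineer would, in place of code of your own. Each camera call takes 0.05 s, during which the arm holds its last target. There are 200 camera calls.

## Working session

There is one attempt and no reset: what is moved stays moved. The work goes in short steps, Python scripts to look and compute and a shell command to move; the robot and the scene stay as the last step left them, time stands still between calls to the robot, and variables do not carry over. Pictures are saved under pics/ and viewed, about 8 in all and at most 12, crops included, and the job is handed in when it is done.

```bash
ls; mkdir -p pics; python3 - <<'E'
from cell import read_state,cams
import cv2
s=read_state();print(s)
for n in("scene","side","wrist"):
    c=cams.get_calibration(n);print(n,c)
    im=cams.camera(n)[:,:,::-1]
    cv2.imwrite(f"pics/{n}0.png",im)
    cv2.imwrite(f"pics/{n}0b.png",cv2.resize(im,(800,600),interpolation=cv2.INTER_CUBIC))
E
```

```text
pics
{'clock': 0.0, 'joints': array([-1.18761604e+00,  3.00491619e-01,  1.52154506e+00, -1.16115642e-05,
        1.32069261e+00, -6.65939927e-02]), 'qd': array([ 0.00077873,  0.00088074,  0.0008791 ,  0.00030082, -0.00143845,
       -0.00023713]), 'effort': array([ 3.03469724e-04, -5.31807554e+01, -3.52737808e+01,  7.08454801e-02,
        2.44062074e-02, -9.88723309e-05]), 'eef_pos': array([ 239.0279325 , -495.08026396,  212.89030335]), 'eef_rot': array([-3.14045778e+00, -6.44154667e-05,  4.49777128e-01]), 'wrist_force': array([ 0.34982485, -0.38073289,  0.54486749]), 'moment': array([-0.01977523,  0.02440182, -0.00983949]), 'finger_gap': 94.48570456044284}
scene {'vertical_fov': 44.653837644063955, 'cx': 254.97109813512807, 'cy': 191.07672474138303, 'R': array([[-8.77378975e-01, -4.79797703e-01, -5.46516740e-04],
       [-3.40829514e-01,  6.24056596e-01, -7.03127731e-01],
       [ 3.37700127e-01, -6.16723219e-01, -7.11063355e-01]]), 't': array([ 619.14075124,  186.59120594, 1261.19222144])}
side {'vertical_fov': 47.16095990589983, 'cx': 252.8478540241223, 'cy': 190.20723547230997, 'R': array([[ 0.97183588, -0.23485883, -0.01939954],
       [-0.15657827, -0.58200114, -0.79797113],
       [ 0.17612001,  0.77853452, -0.60238338]]), 't': array([-527.01264646,  304.67416431,  885.28514214])}
wrist {'vertical_fov': 65.70646984690485, 'cx': 254.54848774276496, 'cy': 197.74806451851663, 'R': array([[ 4.33992020e-01, -9.00916564e-01, -5.21191088e-04],
       [-8.62372119e-01, -4.15591550e-01,  2.89133174e-01],
       [-2.60701468e-01, -1.25032030e-01, -9.57288742e-01]]), 't': array([-548.96573381,  -29.83281657,  392.25553864])}
```

View pics/scene0b.png

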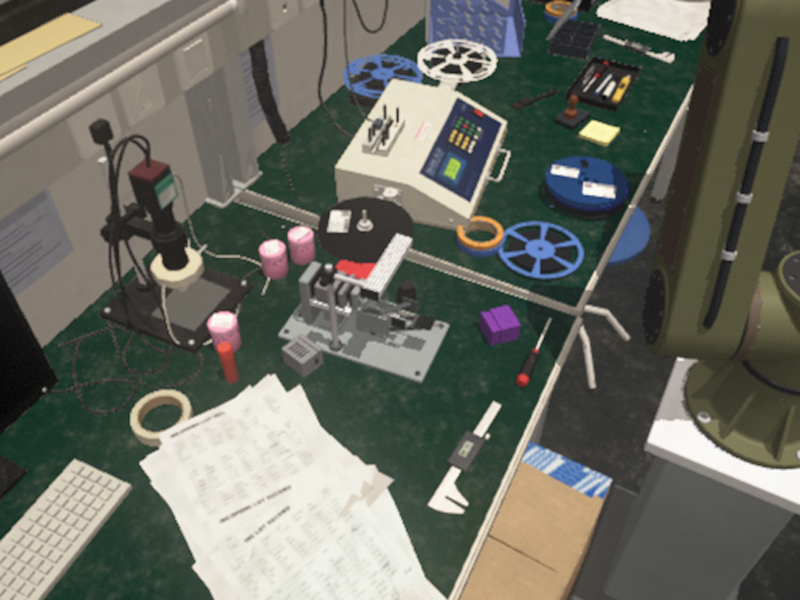

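View pics/side0b.png

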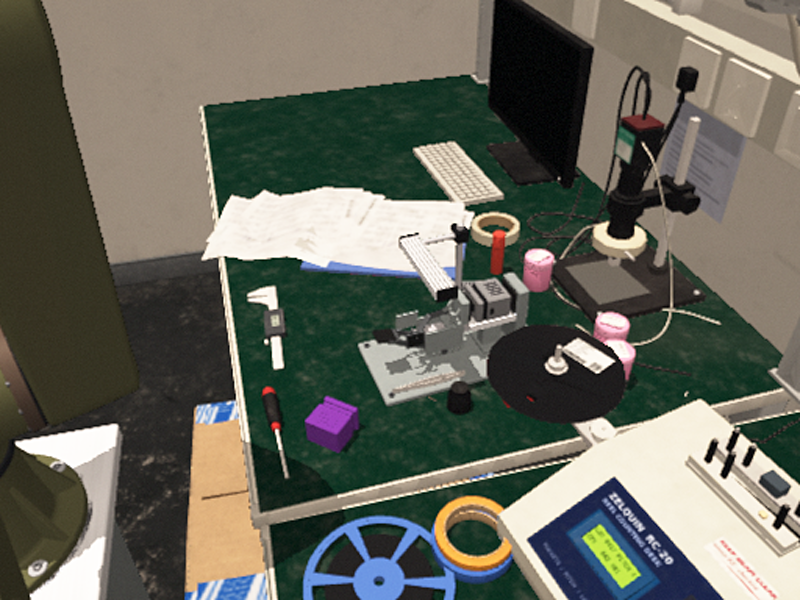

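The scene view shows the clamp at about (365,320) of 800x600 and the side view shows it at about (440,330). The purple look-alike is at (500,325) and (332,424). I'll zoom in on the clamp in both views.

```bash
python3 - <<'E'
import cv2,numpy as np
a=cv2.imread("pics/scene0.png")[145:250,170:300]; b=cv2.imread("pics/side0.png")[140:265,220:350]
a=cv2.resize(a,None,fx=6,fy=6,interpolation=cv2.INTER_CUBIC)[:600,:790]
b=cv2.resize(b,None,fx=4.8,fy=4.8,interpolation=cv2.INTER_CUBIC)
cv2.imwrite("pics/c1.png",a);cv2.imwrite("pics/c2.png",b)
E
```

```text
(no output)
```

View pics/c1.png

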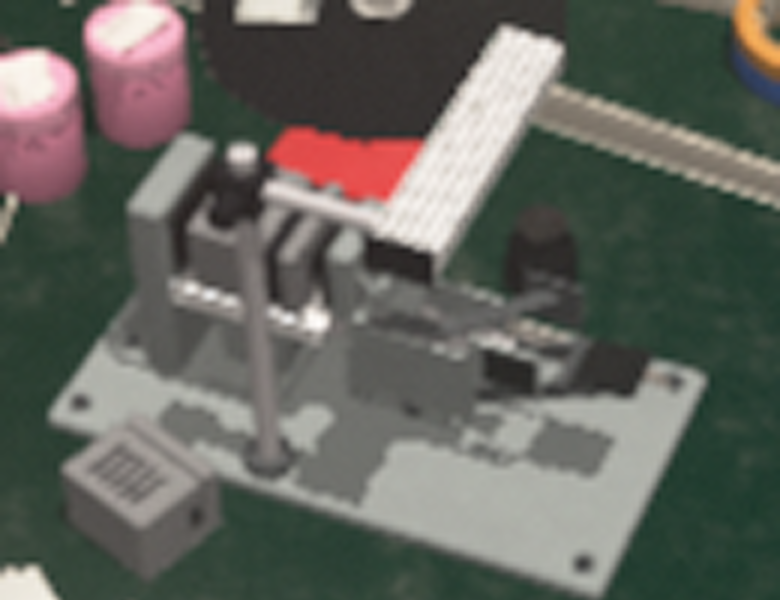

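View pics/c2.png

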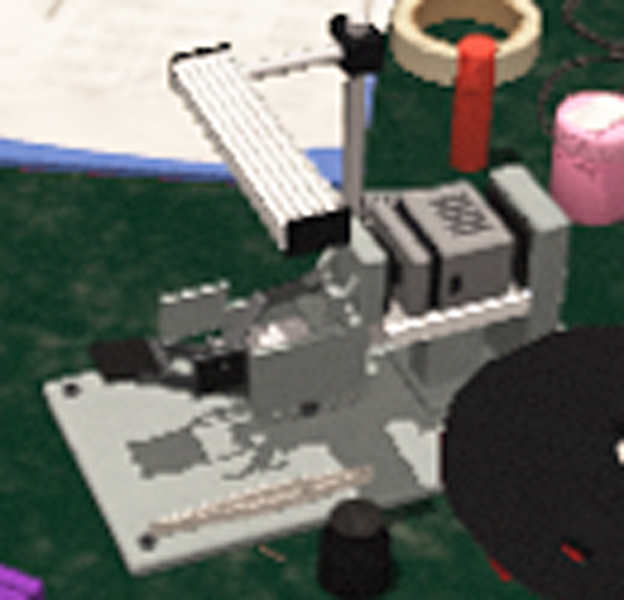

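```bash
cat > h.py <<'E'
import numpy as np
from cell import cams
def ray(n,u,v):
    c=cams.get_calibration(n);f=192/np.tan(np.radians(c["vertical_fov"]/2))
    d=np.array([(u-c["cx"])/f,(v-c["cy"])/f,1])
    return -c["R"].T@c["t"],c["R"].T@d
def plane(n,u,v,z):
    o,d=ray(n,u,v);return o+d*(z-o[2])/d[2]
def tri(p,q):
    o1,d1=ray("scene",*p);o2,d2=ray("side",*q)
    s=np.linalg.lstsq(np.c_[d1,-d2],o2-o1,rcond=None)[0]
    a,b=o1+d1*s[0],o2+d2*s[1];return (a+b)/2,np.linalg.norm(a-b)
S=lambda u,v:(170+(u+.5)/6-.5,145+(v+.5)/6-.5)
D=lambda u,v:(220+(u+.5)/4.8-.5,140+(v+.5)/4.8-.5)
E
python3 - <<'E'
from h import *
np.set_printoptions(precision=1,suppress=True)
P={}
for k,p in dict(rl=(602,588),rr=(706,373),fl=(50,415)).items(): P[k]=plane("scene",*S(*p),10);print("scene",k,P[k])
Q={}
for k,p in dict(rl=(45,384),rr=(133,567)).items(): Q[k]=plane("side",*D(*p),10);print("side",k,Q[k])
print([np.linalg.norm(P[a]-P[b]) for a,b in(("rl","rr"),("rl","fl"))],np.linalg.norm(Q["rl"]-Q["rr"]))
def ang(v):return np.arctan2(v[1],v[0])
yaws=[ang(P["fl"]-P["rl"]),ang(P["rl"]-P["rr"])-np.pi/2,ang(Q["rl"]-Q["rr"])-np.pi/2];print("yaw",np.degrees(yaws))
th=(yaws[0]*2+yaws[1]+yaws[2])/4
R=np.array([[np.cos(th),-np.sin(th),0],[np.sin(th),np.cos(th),0],[0,0,1]])
os=[p-R@np.array(l) for p,l in((P["rl"],(-145,75,10)),(P["rr"],(-145,-75,10)),(P["fl"],(145,75,10)),(Q["rl"],(-145,75,10)),(Q["rr"],(-145,-75,10)))]
print(np.array(os));o=np.mean(os,0);print("o",o,np.degrees(th))
np.savez("clamp.npz",R=R,o=o)
for n,a,b in(("pad",(610,365),(125,357)),("lamp +y rear low?",(432,284),(172,85)),("lampend -y rear top",(563,45),(283,222)),("anvil top",None,None)):
    if a:
        X,e=tri(S(*a),D(*b));print(n,X,e,"clamp",R.T@(X-o))
# pad / ear on planes
print("pad scene",R.T@(plane("scene",*S(610,365),80)-o),"side",R.T@(plane("side",*D(125,357),80)-o))
# jaw rear... jaw top front edge z=118, cover top etc
E
```

```text
scene rl [532.3 231.   10. ]
scene rr [549.2  86.7  10. ]
scene fl [817.5 265.   10. ]
side rl [534.4 233.4  10. ]
side rr [549.9  86.6  10. ]
[np.float64(145.28220446984074), np.float64(287.2236412606424)] 147.58717030379754
yaw [6.8 6.7 6. ]
[[684.9 173.1   0. ]
 [684.6 177.8   0. ]
 [682.1 173.9   0. ]
 [687.  175.5   0. ]
 [685.4 177.7   0. ]]
o [684.8 175.6   0. ] 6.575837246216701
pad [565.2 163.1  79.8] 0.3478925076368788 clamp [-120.2    1.3   79.8]
lamp +y rear low? [611.1 244.6 183.7] 1.1403622033842045 clamp [-65.4  77.  183.7]
lampend -y rear top [626.6  97.4 199.3] 1.0199770478784853 clamp [-66.8 -71.  199.3]
pad scene [-120.5    1.5   80. ] side [-120.1    1.1   80. ]
```

```bash
python3 -m handwheel --help 2>&1 | head -30; python3 -c "
from cell import read_state;print(read_state()['clock'])"
```

```text
invalid input: not JSON, or not a number
0.15
```

View pics/wrist0b.png

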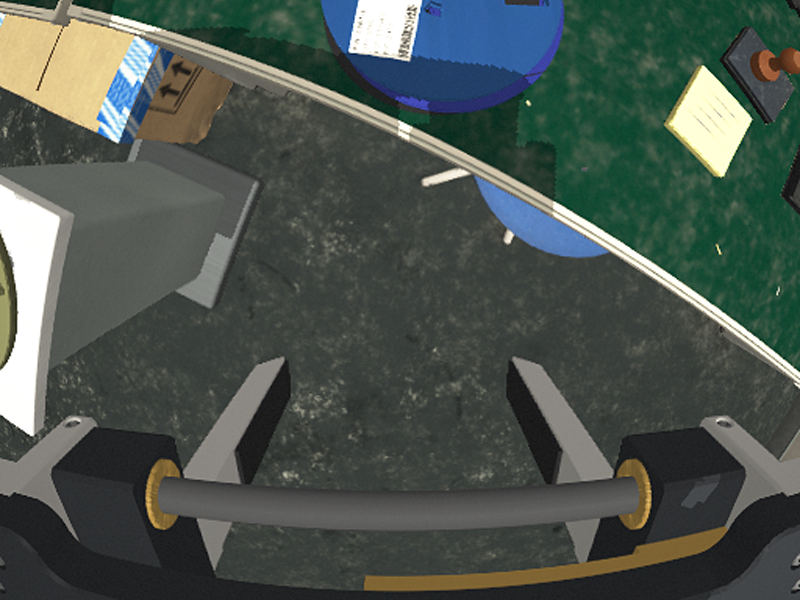

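```bash
cat >> h.py <<'E'
from scipy.spatial.transform import Rotation as Ro
C=np.load("clamp.npz") if __import__("os").path.exists("clamp.npz") else None
def to(p,clamp=True):
    "tool shift from here to point p (clamp or world frame), plus pose in clamp frame"
    from cell import read_state
    s=read_state();T=Ro.from_euler("xyz",s["eef_rot"]).as_matrix()
    w=C["R"]@np.array(p,float)+C["o"] if clamp else np.array(p,float)
    z=C["R"].T@T
    print("t",round(s["clock"],2),"tcp clamp",(C["R"].T@(s["eef_pos"]-C["o"])).round(1),"world",s["eef_pos"].round(0),"lean",np.degrees(np.arctan2(z[0,2],-z[2,2])).round(1),"roll",np.degrees(np.arctan2(z[1,2],-z[2,2])).round(1),
     "yaw err",np.degrees(np.arctan2(z[1,0],z[0,0])).round(1),"F",s["wrist_force"].round(1),"gap",s["finger_gap"].round(1),"j",s["joints"].round(2))
    print("shift",(T.T@(w-s["eef_pos"])).round(1))
E
python3 -m handwheel '[[0,0,-0.06,0],[0,0,-0.12,5],[0.05,-0.03,-0.17,10],[0.1,-0.06,-0.2,15],[0.15,-0.09,-0.2,19]]' 0
python3 - <<'E'
from h import *
to((600,70,420),False)
k=.64
print(tri((150*k,172*k),(640*k,122*k)))
E
```

```text
clock: 0.78
eef_pos: [329.6, -357.1, 413.5]
eef_rot: [3.14, -0.001, 0.115]
wrist_force: [0.3, 0.1, -1.1]
finger_gap: 93.9Traceback (most recent call last):
  File "<stdin>", line 2, in <module>
  File "h.py", line 24, in to
    "yaw err",np.degrees(np.arctan2(z[1,0],z[0,0])).round(1),"F",s["wrist_force"].round(1),"gap",s["finger_gap"].round(1),"j",s["joints"].round(2))
                                                                                                 ^^^^^^^^^^^^^^^^^^^^^
AttributeError: 'float' object has no attribute 'round'
```

```bash
sed -i 's/s\["finger_gap"\].round(1)/round(s["finger_gap"],1)/' h.py
python3 -m handwheel '[[0.035,-0.045,0,0],[0.07,-0.09,0,0],[0.105,-0.135,0,0],[0.14,-0.18,0,0],[0.175,-0.22,0,0]]' >/dev/null
python3 -m handwheel '[[0.035,-0.045,0,0],[0.07,-0.09,0,0],[0.105,-0.135,0,0],[0.14,-0.175,0,0],[0.14,-0.175,0,0]]' >/dev/null
python3 - <<'E'
from h import *
to((600,70,420),False)
k=.64
print(tri((150*k,172*k),(640*k,122*k)))
E
```

```text
t 2.02 tcp clamp [-96.7 -89.2 411.3] world [599.  76. 411.] lean -0.1 roll -0.1 yaw err 0.2 F [0.1 0.4 0.2] gap 94.0 j [ 0.07  0.38  0.97 -0.    1.8   1.52]
shift [ 0.3  6.  -8.7]
(array([1016.33942526,  284.02447456,  322.310905  ]), np.float64(3.0328427103331332))
```

```bash

python3 -m handwheel '[[0.04,-0.01,-0.04,0],[0.08,-0.02,-0.08,0],[0.12,-0.03,-0.1,0],[0.16,-0.03,-0.1,0],[0.2,-0.03,-0.1,0]]' 
python3 -c "
from h import *
to((600,70,420),False)"
```

```text
clock: 2.65
eef_pos: [702.7, 114.1, 456.9]
eef_rot: [-3.141, -0.03, 0.118]
wrist_force: [-0.3, -0.2, -0.3]
finger_gap: 93.8
t 2.65 tcp clamp [ 10.7 -63.2 456.9] world [703. 114. 457.] lean 1.7 roll 0.0 yaw err 0.2 F [-0.3 -0.2 -0.3] gap 93.8 j [0.11 0.79 0.24 0.   2.09 1.56]
shift [-108.2   31.7   33.7]
```

```bash

python3 -m handwheel '[[0.06,0,-0.03,0],[0.12,0,-0.06,0],[0.18,0,-0.09,0],[0.24,0,-0.12,0],[0.24,0,-0.12,0]]' 
python3 -c "
from h import *
to((600,70,420),False)"
```

```text
clock: 3.28
eef_pos: [722.6, 110.9, 444.5]
eef_rot: [-3.14, -0.068, 0.118]
wrist_force: [1.1, 0.1, -0.6]
finger_gap: 94.2
t 3.27 tcp clamp [ 30.1 -68.5 444.5] world [723. 111. 444.] lean 3.9 roll 0.1 yaw err 0.2 F [ 1.1  0.1 -0.6] gap 94.2 j [0.1  0.8  0.24 0.   2.03 1.56]
shift [-127.9   26.3   15.8]
```

```bash

python3 -m handwheel '[[1,0,-0.3,0],[1,0,-0.3,0],[1,0,-0.3,0],[1,0,-0.3,0],[1,0,-0.3,0]]' 
python3 -c "
from h import *
to((600,70,420),False)"
```

```text
clock: 3.9
eef_pos: [761.5, 109.1, 401.4]
eef_rot: [-3.139, -0.107, 0.118]
wrist_force: [-0.1, -0.9, 0.4]
finger_gap: 94.1
t 3.9 tcp clamp [ 68.6 -74.8 401.4] world [762. 109. 401.] lean 6.1 roll 0.2 yaw err 0.2 F [-0.1 -0.9  0.4] gap 94.1 j [0.09 0.87 0.24 0.01 1.93 1.55]
shift [-162.1   19.8  -36.2]
```

```bash
for i in 1 2; do
python3 -m handwheel '[[0.7,0,-0.7,0]]' | sed -n 1,3p; done
for i in 1 2; do
python3 -m handwheel '[[0.2,0,-1,0]]' | sed -n 1,3p; done
for i in 1 2; do
python3 -m handwheel '[[1,0,0,0]]' | sed -n 1,3p; done
```

```text
clock: 4.03
eef_pos: [758.0, 107.6, 420.5]
eef_rot: [-3.138, -0.136, 0.118]
clock: 4.15
eef_pos: [752.1, 105.8, 446.6]
eef_rot: [-3.137, -0.173, 0.118]
clock: 4.28
eef_pos: [728.6, 102.1, 487.9]
eef_rot: [-3.137, -0.194, 0.117]
clock: 4.4
eef_pos: [701.8, 98.2, 530.9]
eef_rot: [-3.136, -0.22, 0.117]
clock: 4.53
eef_pos: [724.5, 100.3, 519.7]
eef_rot: [-3.136, -0.263, 0.117]
clock: 4.65
eef_pos: [750.2, 102.5, 502.1]
eef_rot: [-3.135, -0.301, 0.117]
```

```bash
for i in 1 2 3 4 5 6 ; do
python3 -m handwheel '[[0.9,0,-0.4,0]]' | sed -n 2,3p; done
python3 -c "
from h import *
to((-120,1,150))"
```

```text
eef_pos: [756.9, 102.4, 507.9]
eef_rot: [-3.135, -0.337, 0.117]
eef_pos: [760.4, 102.0, 520.1]
eef_rot: [-3.134, -0.377, 0.117]
eef_pos: [764.2, 101.7, 531.5]
eef_rot: [-3.133, -0.417, 0.116]
eef_pos: [767.0, 101.2, 543.9]
eef_rot: [-3.133, -0.457, 0.116]
eef_pos: [768.4, 100.6, 557.5]
eef_rot: [-3.132, -0.496, 0.116]
eef_pos: [768.5, 99.9, 572.4]
eef_rot: [-3.132, -0.534, 0.115]
t 5.4 tcp clamp [ 74.5 -84.7 572.4] world [768. 100. 572.] lean 30.6 roll 0.7 yaw err 0.0 F [-0.9 -0.5  0.5] gap 94.1 j [0.07 0.67 0.24 0.03 1.7  1.54]
shift [-382.4  -83.3  265.3]
```

```bash
for i in 1 2 3 ; do
python3 -m handwheel '[[0.9,0,-0.4,0]]' >/dev/null; done
python3 -m handwheel '[[-0.05,0,0,-10],[-0.1,0,0,-20],[-0.15,0,0,-30],[-0.2,0,0,-40],[-0.25,0,0,-50]]' 1 10 | sed -n 2,3p
python3 -c "
from h import *
to((-123,1,160))"
```

```text
eef_pos: [592.6, 77.7, 495.7]
eef_rot: [2.701, -0.495, 0.915]
t 6.4 tcp clamp [-102.8  -86.7  495.7] world [593.  78. 496.] lean 37.3 roll 0.8 yaw err 45.9 F [1.1 0.5 1.1] gap 47.7 j [ 0.05 -0.02  1.37  0.06  1.15  0.81]
shift [-116.6 -204.3  255.9]
```

```bash

python3 -m handwheel '[[0,0,0,-10.5],[0,0,0,-21],[0,0,0,-31.5],[0,0,0,-42],[0,0,0,-52]]' >/dev/null
python3 -m handwheel '[[0,0,0,-10.5],[0,0,0,-21],[0,0,0,-31.5],[0,0,0,-42],[0,0,0,-52]]' >/dev/null
python3 -m handwheel '[[0,0,0,-10],[0,0,0,-20],[0,0,0,-27],[0,0,0,-27]]' >/dev/null
python3 -c "
from h import *
to((-123,1,160))"
```

```text
t 8.15 tcp clamp [-103.4  -86.7  498. ] world [592.  78. 498.] lean 37.6 roll 0.8 yaw err 168.4 F [-0.1 -0.1  0.5] gap 0.3 j [ 0.05 -0.02  1.37  0.06  1.14 -1.49]
shift [232.4  48.2 256.9]
```

```bash

python3 -m handwheel '[[0.04,0.01,0.045,-6],[0.08,0.02,0.09,-11.5],[0.12,0.03,0.135,-11.5],[0.16,0.04,0.18,-11.5],[0.2,0.045,0.22,-11.5]]' >/dev/null
python3 -m handwheel '[[0.015,0.01,0.03,0],[0.015,0.01,0.03,0]]' >/dev/null
python3 -c "
from h import *
to((-123,1,110))
import cv2
cv2.imwrite('pics/w1.png',cams.camera('wrist')[:,:,::-1])
for n,a in(('scene',(slice(145,245),slice(170,300))),('side',(slice(140,240),slice(220,350)))):
    cv2.imwrite('pics/%s1.png'%n,cams.camera(n)[:,:,::-1][a])
a=[cv2.resize(cv2.imread('pics/%s1.png'%n),(390,300),interpolation=cv2.INTER_CUBIC) for n in('scene','side')]
import numpy as np
w=cv2.resize(cv2.imread('pics/w1.png'),(400,300))
cv2.imwrite('pics/m1.png',np.vstack([np.hstack(a),np.hstack([w,np.zeros((300,380,3),np.uint8)])]))
"
```

```text
t 9.03 tcp clamp [-115.6    3.1  172.1] world [570. 165. 172.] lean 37.4 roll 0.9 yaw err -177.5 F [0.8 0.3 0.5] gap 0.7 j [ 0.25  0.16  1.94 -0.18  0.4  -1.33]
shift [43.7 -1.1 44.8]
```

View pics/m1.png

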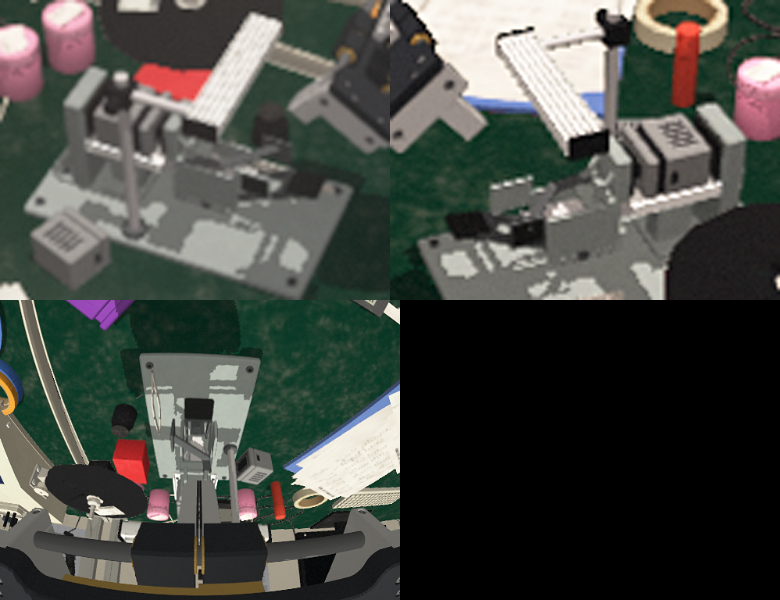

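```bash

python3 -m handwheel '[[0.024,0,0.029,0],[0.04,-0.001,0.048,-1],[0.048,-0.001,0.0575,-2],[0.048,-0.001,0.0575,-2]]' >/dev/null
python3 -c "
from h import *
to((-119,1,92))"
```

```text
t 9.68 tcp clamp [-116.5    0.3  102. ] world [569. 163. 102.] lean 37.8 roll 0.8 yaw err -175.0 F [0.2 0.4 0.6] gap 0.4 j [ 0.25  0.28  1.99 -0.32  0.22 -1.22]
shift [8.1 1.2 6.3]
```

```bash

python3 -m handwheel '[[0.047,0,-0.036,3],[0.08,0,-0.064,5]]' >/dev/null
for i in 1 2 3; do python3 -m handwheel '[[0.047,0,-0.036,0]]' >/dev/null
python3 -c "
from h import *
to((-119,1,92))"; done
```

```text
t 10.05 tcp clamp [-279.1   -6.   105.7] world [408. 138. 106.] lean 38.1 roll 0.8 yaw err 178.4 F [0.3 0.3 0.1] gap 0.4 j [ 0.3  -0.08  2.39 -0.55  0.2  -0.86]
shift [-117.4    8.4  109.6]
t 10.18 tcp clamp [-339.2   -5.6  106.2] world [349. 131. 106.] lean 38.2 roll 0.8 yaw err 178.3 F [-0.3  0.6  0.6] gap 0.7 j [ 0.36 -0.24  2.51 -0.59  0.25 -0.77]
shift [-164.     9.   147.5]
t 10.3 tcp clamp [-369.9   12.8  126.5] world [316. 146. 126.] lean 37.1 roll -0.2 yaw err 178.0 F [-0.1 -0.3  0.1] gap 0.3 j [ 0.5  -0.36  2.52 -0.58  0.43 -0.69]
shift [-179.5   -6.4  179. ]
```

```bash

for i in 1 2; do python3 -m handwheel '[[0.06,0,0.01,0]]' >/dev/null
python3 -c "
from h import *
to((-119,1,92))"; done
```

```text
t 10.43 tcp clamp [-377.8   33.3  110.3] world [306. 165. 110.] lean 36.7 roll -0.9 yaw err 177.6 F [ 0.8  0.3 -1. ] gap 0.4 j [ 0.62 -0.28  2.52 -0.76  0.45 -0.42]
shift [-197.6  -23.8  169.6]
t 10.55 tcp clamp [-390.2   52.7   87.6] world [291. 183.  88.] lean 35.8 roll -1.8 yaw err 177.5 F [-0.2  0.5  0.2] gap 0.4 j [ 0.73 -0.19  2.52 -0.93  0.47 -0.14]
shift [-224.   -39.7  156.4]
```

```bash

python3 -m handwheel '[[-0.045,-0.01,0.031,0],[-0.09,-0.02,0.062,2],[-0.135,-0.03,0.093,2],[-0.18,-0.04,0.124,2],[-0.187,-0.04,0.129,2]]' >/dev/null
python3 -c "
from h import *
to((-165,1,60))"
for i in 1 2; do python3 -m handwheel '[[0.012,0,0.016,0]]' >/dev/null
python3 -c "
from h import *
to((-165,1,60))"; done
```

```text
t 11.18 tcp clamp [-162.     1.6   94.2] world [524. 159.  94.] lean 36.0 roll -1.9 yaw err 174.8 F [-0.5  0.6 -0. ] gap 0.5 j [ 0.29  0.21  2.09 -0.53  0.26 -0.84]
shift [22.5 -1.6 25.9]
t 11.3 tcp clamp [-160.9    2.    76.2] world [525. 159.  76.] lean 36.2 roll -1.9 yaw err 174.7 F [-0.2  0.5 -0.8] gap 0.2 j [ 0.29  0.26  2.09 -0.66  0.21 -0.71]
shift [12.8 -1.7 10.7]
t 11.43 tcp clamp [-160.8    2.6   57.1] world [525. 160.  57.] lean 36.3 roll -1.9 yaw err 174.6 F [ 0.8 -0.2 -0.2] gap 0.6 j [ 0.29  0.3   2.1  -0.85  0.18 -0.51]
shift [ 1.5 -1.9 -4.8]
```

```bash

for i in 1 2 3; do python3 -m handwheel '[[0.008,0,0.01,0]]' >/dev/null
python3 -c "
from h import *
to((-165,1,60))"; done
```

```text
t 11.55 tcp clamp [-161.4    3.3   44.8] world [524. 160.  45.] lean 36.4 roll -1.9 yaw err 174.6 F [0.2 0.7 0.8] gap 0.6 j [ 0.29  0.33  2.11 -1.02  0.16 -0.34]
shift [ -6.4  -2.2 -14.3]
t 11.68 tcp clamp [-160.3    3.3   37. ] world [525. 161.  37.] lean 36.0 roll -1.7 yaw err 174.6 F [ 0.9 -0.1 -0.3] gap 0.6 j [ 0.29  0.35  2.1  -1.04  0.15 -0.32]
shift [ -9.9  -2.1 -21.3]
t 11.8 tcp clamp [-158.4    3.2   30. ] world [527. 161.  30.] lean 35.5 roll -1.5 yaw err 174.6 F [ 0.2 -0.4 -0.9] gap 0.5 j [ 0.29  0.37  2.09 -1.04  0.14 -0.32]
shift [-12.3  -1.8 -28.2]
```

```bash

python3 -m handwheel '[[-0.02,-0.002,-0.028,-2],[-0.04,-0.003,-0.056,-5],[-0.058,-0.003,-0.042,-5],[-0.071,-0.003,-0.03,-5],[-0.071,-0.003,-0.03,-5]]' >/dev/null
python3 -c "
from h import *
to((-119,1,92))"
```

```text
t 12.43 tcp clamp [-117.9   -4.7   95.9] world [568. 157.  96.] lean 35.5 roll -1.5 yaw err -179.3 F [-0.3 -0.5 -0.7] gap 0.2 j [ 0.25  0.29  1.97 -0.37  0.28 -1.11]
shift [3.  5.8 2.4]
```

```bash

python3 -m handwheel '[[0.003,0.006,0.002,0],[0.014,0.006,0.013,0],[0.0245,0.006,0.024,0],[0.0245,0.006,0.024,0]]' >/dev/null
python3 -c "
from h import *
to((-124,1,45))"
```

```text
t 12.93 tcp clamp [-124.7    0.7   61.4] world [561. 162.  61.] lean 35.4 roll -1.4 yaw err -179.2 F [-1.9  1.6  2. ] gap 0.8 j [ 0.27  0.35  2.   -0.55  0.21 -0.92]
shift [ 8.9  0.6 13.8]
```

```bash

python3 -m handwheel '[[0.005,0.0005,0.007,0],[0.009,0.0005,0.014,0],[0.009,0.0005,0.014,0]]' >/dev/null
python3 -c "
from h import *
to((-123,1,41))"
```

```text
t 13.3 tcp clamp [-123.9    0.9   45.3] world [562. 162.  45.] lean 35.5 roll -1.4 yaw err -179.2 F [-0.   2.1  3.9] gap 0.4 j [ 0.27  0.39  2.01 -0.66  0.18 -0.8 ]
shift [1.8 0.2 4. ]
```

```bash

python3 -m handwheel '[[0.002,0,0.003,0],[0.002,0,0.003,0]]' | sed -n 2,4p
python3 -m handwheel '[[0.0015,0,0.002,0],[0.0015,0,0.002,0]]' | sed -n 2,4p
python3 -c "
from h import *
to((-119,1,95))
import cv2
for n,a in(('scene',(slice(145,245),slice(170,300))),('side',(slice(140,240),slice(220,350)))):
    cv2.imwrite('pics/%s2.png'%n,cams.camera(n)[:,:,::-1][a])
a=[cv2.resize(cv2.imread('pics/%s2.png'%n),(400,300),interpolation=cv2.INTER_CUBIC) for n in('scene','side')]
w=cams.camera('wrist')[:,:,::-1][180:330,150:350]
cv2.imwrite('pics/m2.png',np.vstack([np.hstack(a),np.hstack([cv2.resize(w,(400,300)),a[0]*0])]))
"
```

```text
eef_pos: [561.9, 162.3, 42.1]
eef_rot: [-3.113, 0.619, -3.013]
wrist_force: [1.3, 1.3, 3.4]
eef_pos: [562.5, 162.4, 40.4]
eef_rot: [-3.114, 0.621, -3.013]
wrist_force: [-0.9, 0.7, 10.1]
t 13.8 tcp clamp [-123.1    1.    40.4] world [562. 162.  40.] lean 35.6 roll -1.4 yaw err -179.2 F [-0.9  0.7 10.1] gap 0.6 j [ 0.27  0.4   2.01 -0.72  0.17 -0.75]
shift [-35.1  -1.2 -42.1]
```

View pics/m2.png

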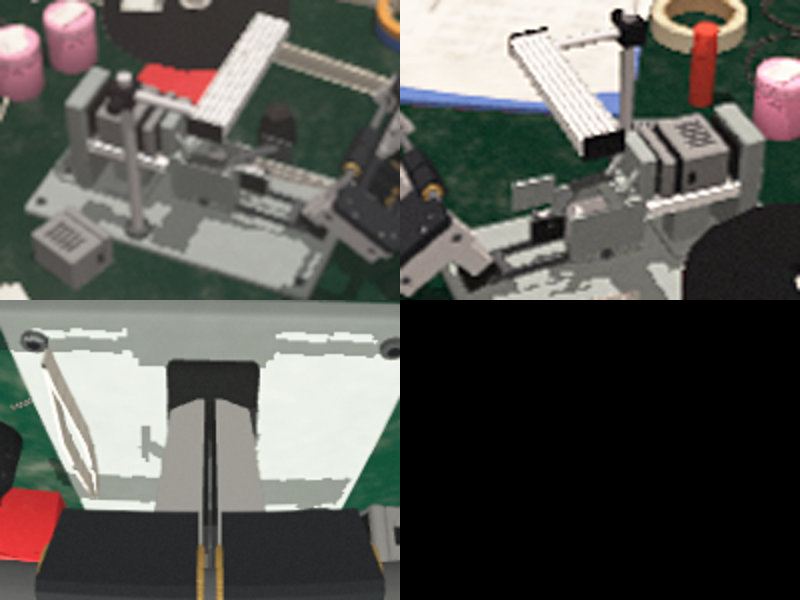

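The first stroke is complete: force rose to 10 N at the stop, and the pad under the fingertips is fully down. Next I raise the tool, shift forward and repeat.

```bash

python3 -m handwheel '[[-0.016,0,-0.02,0],[-0.033,0,-0.036,0],[-0.041,-0.001,-0.04,0],[-0.041,-0.001,-0.04,0]]' >/dev/null
python3 -c "
from h import *
to((-113,1,92))
to((-118,1,62))
to((-117,1,42))"
```

```text
t 14.45 tcp clamp [-113.2    1.    96.8] world [572. 164.  97.] lean 35.6 roll -1.4 yaw err -179.2 F [-0.4  0.4  0.1] gap 0.4 j [ 0.26  0.3   1.96 -0.38  0.29 -1.09]
shift [2.7 0.1 4. ]
t 14.45 tcp clamp [-113.2    1.    96.8] world [572. 164.  97.] lean 35.6 roll -1.4 yaw err -179.2 F [-0.4  0.4  0.1] gap 0.4 j [ 0.26  0.3   1.96 -0.38  0.29 -1.09]
shift [24.2  0.7 25.5]
t 14.45 tcp clamp [-113.2    1.    96.8] world [572. 164.  97.] lean 35.6 roll -1.4 yaw err -179.2 F [-0.4  0.4  0.1] gap 0.4 j [ 0.26  0.3   1.96 -0.38  0.29 -1.09]
shift [35.   1.2 42.3]
```

```bash

python3 -m handwheel '[[0.012,0,0.014,0],[0.024,0.0005,0.0255,0],[0.031,0.001,0.036,0],[0.034,0.001,0.041,0],[0.034,0.001,0.041,0]]' >/dev/null
python3 -c "
from h import *
to((-117,1,40))"
python3 -m handwheel '[[0.001,0,0.0015,0],[0.001,0,0.0015,0]]' >/dev/null
python3 -c "
from h import *
to((-107,1,97))"
```

```text
t 15.07 tcp clamp [-117.4    0.9   42.9] world [568. 163.  43.] lean 35.5 roll -1.4 yaw err -179.2 F [0.9 0.9 3.1] gap 0.5 j [ 0.27  0.4   1.99 -0.66  0.18 -0.8 ]
shift [1.4 0.2 2.5]
t 15.32 tcp clamp [-117.2    0.9   41.2] world [568. 163.  41.] lean 35.5 roll -1.4 yaw err -179.2 F [1.3 0.5 4.9] gap 0.6 j [ 0.26  0.4   1.99 -0.68  0.17 -0.79]
shift [-40.7  -1.1 -39.4]
```

```bash

python3 -m handwheel '[[0.001,0,0.0015,0],[0.001,0,0.0015,0]]' >/dev/null
python3 -c "
from h import *
to((-107,1,97))"
python3 -m handwheel '[[-0.017,0,-0.02,0],[-0.034,-0.001,-0.036,0],[-0.0415,-0.001,-0.041,0],[-0.0415,-0.001,-0.041,0]]' >/dev/null
python3 -c "
from h import *
to((-106,1,97))"
```

```text
t 15.57 tcp clamp [-116.7    1.    40.3] world [569. 163.  40.] lean 35.6 roll -1.4 yaw err -179.2 F [-2.5 -0.2 11.2] gap 0.5 j [ 0.26  0.41  1.99 -0.69  0.17 -0.77]
shift [-40.9  -1.3 -40.5]
t 16.07 tcp clamp [-106.9    1.1   97.5] world [578. 164.  97.] lean 35.6 roll -1.4 yaw err -179.2 F [-0.4 -0.5 -0.3] gap 0.3 j [ 0.26  0.31  1.94 -0.37  0.29 -1.1 ]
shift [-0.5 -0.1  0.9]
```

```bash

python3 -m handwheel '[[0.012,0,0.014,0],[0.024,0.0005,0.0255,0],[0.031,0.001,0.036,0],[0.034,0.001,0.041,0],[0.034,0.001,0.041,0]]' | sed -n 2,4p
python3 -m handwheel '[[0.0015,0,0.002,0],[0.0015,0,0.002,0]]' | sed -n 2,4p
python3 -c "
from h import *
to((-100,1,97))
import cv2
for n,a in(('scene',(slice(145,245),slice(170,300))),('side',(slice(140,240),slice(220,350)))):
    cv2.imwrite('pics/%s3.png'%n,cams.camera(n)[:,:,::-1][a])
a=[cv2.resize(cv2.imread('pics/%s3.png'%n),(400,300),interpolation=cv2.INTER_CUBIC) for n in('scene','side')]
b=[cv2.resize(cv2.imread('pics/side%d.png'%n)[35:85,65:130],(400,300),interpolation=cv2.INTER_CUBIC) for n in(1,3)]
cv2.imwrite('pics/m3.png',np.vstack([np.hstack(a),np.hstack(b)]))
"
```

```text
eef_pos: [574.2, 163.8, 43.0]
eef_rot: [-3.114, 0.62, -3.013]
wrist_force: [0.5, 0.4, 2.8]
eef_pos: [574.5, 163.9, 40.8]
eef_rot: [-3.114, 0.621, -3.013]
wrist_force: [-4.0, -1.2, 12.1]
t 16.95 tcp clamp [-110.9    1.    40.8] world [575. 164.  41.] lean 35.6 roll -1.4 yaw err -179.2 F [-4.  -1.2 12.1] gap 0.6 j [ 0.26  0.42  1.97 -0.66  0.17 -0.81]
shift [-41.6  -1.3 -39.3]
```

View pics/m3.png

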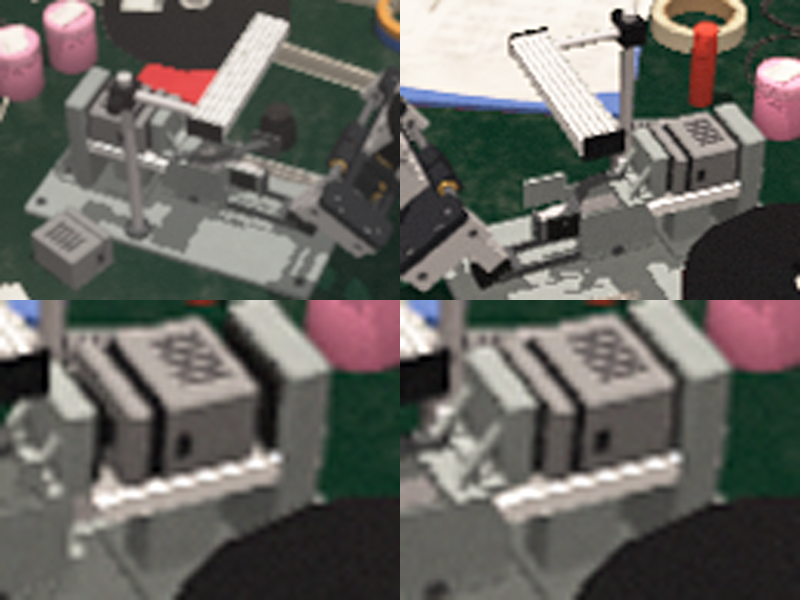

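```bash

python3 -m handwheel '[[-0.017,0,-0.02,0],[-0.034,-0.001,-0.036,0],[-0.0415,-0.001,-0.0395,0],[-0.0415,-0.001,-0.0395,0]]' | sed -n 2,4p
python3 -m handwheel '[[0.012,0,0.014,0],[0.024,0.0005,0.0255,0],[0.031,0.001,0.036,0],[0.034,0.001,0.041,0],[0.034,0.001,0.041,0]]' | sed -n 2,4p
python3 -c "
from h import *
to((-100,1,97))"
```

```text
eef_pos: [584.9, 165.2, 96.4]
eef_rot: [-3.114, 0.621, -3.013]
wrist_force: [0.5, -0.4, 0.3]
eef_pos: [580.7, 164.6, 42.5]
eef_rot: [-3.113, 0.62, -3.013]
wrist_force: [-7.3, 0.0, 9.2]
t 18.18 tcp clamp [-104.7    1.    42.5] world [581. 165.  42.] lean 35.5 roll -1.4 yaw err -179.2 F [-7.3  0.   9.2] gap 0.7 j [ 0.26  0.42  1.96 -0.61  0.18 -0.86]
shift [-35.5  -1.2 -41.6]
```

```bash

python3 -m handwheel '[[0.0015,0,0.002,0],[0.0015,0,0.002,0]]' | sed -n 2,4p
python3 -m handwheel '[[0.0008,0,0.001,0],[0.0008,0,0.001,0]]' | sed -n 2,4p
python3 -c "
from h import *
to((-97,1,97))"
```

```text
eef_pos: [580.9, 164.7, 41.0]
eef_rot: [-3.114, 0.621, -3.013]
wrist_force: [-15.3, -2.8, 26.2]
eef_pos: [580.9, 164.7, 40.9]
eef_rot: [-3.114, 0.623, -3.013]
wrist_force: [-18.4, -4.8, 27.5]
t 18.68 tcp clamp [-104.4    1.1   40.9] world [581. 165.  41.] lean 35.7 roll -1.4 yaw err -179.2 F [-18.4  -4.8  27.5] gap 0.5 j [ 0.26  0.43  1.96 -0.64  0.18 -0.83]
shift [-38.8  -1.3 -41.2]
```

```bash

python3 -m handwheel '[[-0.017,0,-0.02,0],[-0.034,-0.001,-0.036,0],[-0.039,-0.001,-0.041,0],[-0.039,-0.001,-0.041,0]]' | sed -n 2,4p
python3 -c "
from h import *
to((-97,1,97))
import cv2
for n,a in(('scene',(slice(145,245),slice(170,300))),('side',(slice(140,240),slice(220,350)))):
    cv2.imwrite('pics/%s4.png'%n,cams.camera(n)[:,:,::-1][a])
a=[cv2.resize(cv2.imread('pics/%s4.png'%n),(400,300),interpolation=cv2.INTER_CUBIC) for n in('scene','side')]
b=[cv2.resize(cv2.imread('pics/side%d.png'%n)[35:85,65:130],(400,300),interpolation=cv2.INTER_CUBIC) for n in(3,4)]
cv2.imwrite('pics/m4.png',np.vstack([np.hstack(a),np.hstack(b)]))
"
```

```text
eef_pos: [588.3, 165.7, 96.2]
eef_rot: [-3.113, 0.622, -3.013]
wrist_force: [0.4, -0.9, -0.6]
t 19.18 tcp clamp [-97.    1.3  96.2] world [588. 166.  96.] lean 35.7 roll -1.4 yaw err -179.2 F [ 0.4 -0.9 -0.6] gap 0.4 j [ 0.26  0.33  1.92 -0.37  0.29 -1.11]
shift [-0.5 -0.3 -0.6]
```

View pics/m4.png

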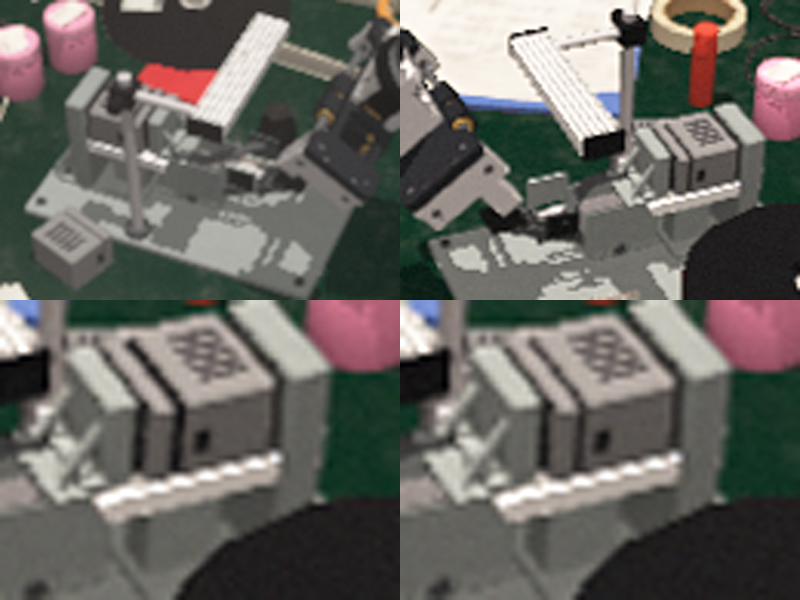

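```bash

python3 -m handwheel '[[0.013,0,0.013,0],[0.024,0.0005,0.0245,0],[0.031,0.001,0.034,0],[0.033,0.001,0.038,0]]' | sed -n 2,4p
python3 -m handwheel '[[0.0006,0,0.0015,0],[0.0006,0,0.0015,0]]' | sed -n 2,4p
python3 -c "
from h import *
to((-93,1,97))"
```

```text
eef_pos: [583.0, 164.8, 44.3]
eef_rot: [-3.113, 0.62, -3.013]
wrist_force: [-1.2, -1.2, 2.7]
eef_pos: [583.2, 164.8, 42.6]
eef_rot: [-3.113, 0.62, -3.012]
wrist_force: [-5.8, -1.4, 10.1]
t 20.02 tcp clamp [-102.2    0.9   42.6] world [583. 165.  43.] lean 35.5 roll -1.4 yaw err -179.2 F [-5.8 -1.4 10.1] gap 0.2 j [ 0.26  0.43  1.95 -0.61  0.18 -0.87]
shift [-39.1  -1.2 -39. ]
```

```bash

python3 -m handwheel '[[0.0006,0,0.001,0],[0.0006,0,0.001,0]]' | sed -n 2,4p
python3 -m handwheel '[[0.0006,0,0.001,0],[0.0006,0,0.001,0]]' | sed -n 2,4p
python3 -c "
from h import *
to((-93,1,97))
import cv2
for n,a in(('scene',(slice(145,245),slice(170,300))),('side',(slice(140,240),slice(220,350)))):
    cv2.imwrite('pics/%s5.png'%n,cams.camera(n)[:,:,::-1][a])
# measure cover-to-housing gap: jaw/anvil dark-line positions along image rows of side view front face
for k in (1,2,3,4,5):
    g=cv2.cvtColor(cv2.imread('pics/side%d.png'%k),cv2.COLOR_BGR2GRAY)
    print(k,g[57:59,72:124].mean(0).astype(int))
"
```

```text
eef_pos: [583.4, 164.8, 41.9]
eef_rot: [-3.113, 0.621, -3.012]
wrist_force: [-9.2, -2.7, 16.3]
eef_pos: [583.5, 164.8, 41.5]
eef_rot: [-3.113, 0.622, -3.012]
wrist_force: [-14.2, -3.9, 20.9]
t 20.52 tcp clamp [-101.9    0.9   41.5] world [583. 165.  41.] lean 35.6 roll -1.4 yaw err -179.2 F [-14.2  -3.9  20.9] gap 0.2 j [ 0.26  0.43  1.95 -0.62  0.18 -0.85]
shift [-39.6  -1.2 -39.9]
1 [104 142 122 104 100  99 100 101  56  18  16  40  76  84  90  86  86  48
  16  29  80  77  38  36  74  84  86  84  85  87  86  83  85  85  73  39
  16  30  81  99  96  94  94  92  94  86  54  37  37  36  38  41]
2 [128  98  95 151 160 118 102 102  98 101  98  51  41  79  89  86  87  49
  15  32  82  74  40  35  73  87  85  85  84  85  83  86  84  85  71  40
  18  30  83 100  96  93  95  92  95  86  52  36  41  40  38  38]
3 [ 55 141 178 181 157 115 126 151 123  97 101  99  98 101  75  27  55  86
  88  87  70  32  45  84  65  25  24  71  85  84  84  84  85  83  87  85
  71  47  65  94  97  94  94  94  96  86  52  37  40  40  39  39]
4 [ 85  53 147 182 181 154 121 140 146 104  93 101  98  98 101  68  27  69
  88  87  86  63  47  81  66  28  25  71  87  83  84  85  85  84  85  86
  71  45  63  93  98  94  94  96  96  84  52  38  37  42  39  40]
5 [ 83  64  53 150 183 180 156 119 144 145 103  91 100  98  99 103  65  19
  47  83  89  85  73  84  64  26  24  71  85  82  83  83  84  83  86  85
  72  47  66  93  96  92  96  94  95  85  54  35  41  40  38  39]
```

```bash

python3 -m handwheel '[[-0.017,0,-0.02,0],[-0.034,-0.001,-0.035,0],[-0.038,-0.001,-0.041,0],[-0.038,-0.001,-0.041,0]]' | sed -n 2,4p
python3 -m handwheel '[[0.013,0,0.014,0],[0.022,0.0005,0.0225,0],[0.022,0.0005,0.0225,0]]' | sed -n 2,4p
python3 -m handwheel '[[0.004,0,0.005,0],[0.004,0,0.005,0]]' | sed -n 2,4p
python3 -c "
from h import *
to((-101,1,45))"
```

```text
eef_pos: [590.0, 165.8, 96.4]
eef_rot: [-3.113, 0.621, -3.012]
wrist_force: [-0.7, -0.2, 0.8]
eef_pos: [585.9, 164.9, 66.3]
eef_rot: [-3.112, 0.624, -3.012]
wrist_force: [-15.3, -7.3, 29.7]
eef_pos: [585.0, 164.7, 58.7]
eef_rot: [-3.112, 0.623, -3.012]
wrist_force: [1.0, 0.7, 1.2]
t 21.75 tcp clamp [-100.4    0.6   58.7] world [585. 165.  59.] lean 35.7 roll -1.4 yaw err -179.1 F [1.  0.7 1.2] gap 0.1 j [ 0.26  0.4   1.94 -0.51  0.21 -0.96]
shift [ 8.5  0.7 10.8]
```

```bash

python3 -c "
from h import *
import cv2
for n,a in(('scene',(slice(145,245),slice(170,300))),('side',(slice(140,240),slice(220,350)))):
    cv2.imwrite('pics/%s6.png'%n,cams.camera(n)[:,:,::-1][a])
a=[cv2.resize(cv2.imread('pics/%s6.png'%n),(400,300),interpolation=cv2.INTER_CUBIC) for n in('scene','side')]
b=cv2.resize(cv2.imread('pics/side6.png')[35:85,65:130],(400,300),interpolation=cv2.INTER_CUBIC)
w=cams.camera('wrist')[:,:,::-1][180:330,150:350]
cv2.imwrite('pics/m6.png',np.vstack([np.hstack(a),np.hstack([cv2.resize(w,(400,300)),b])]))
g=cv2.cvtColor(cv2.imread('pics/side6.png'),cv2.COLOR_BGR2GRAY)
print(g[57:59,72:124].mean(0).astype(int))
"
```

```text
[ 88  63  55 146 180 185 152 114 144 146 105  91 100  99  99 102  68  27
  35  81  88  86  75  88  63  26  24  71  85  86  84  83  84  84  83  86
  70  47  64  94  97  94  92  94  96  82  53  37  40  39  39  37]
```

View pics/m6.png

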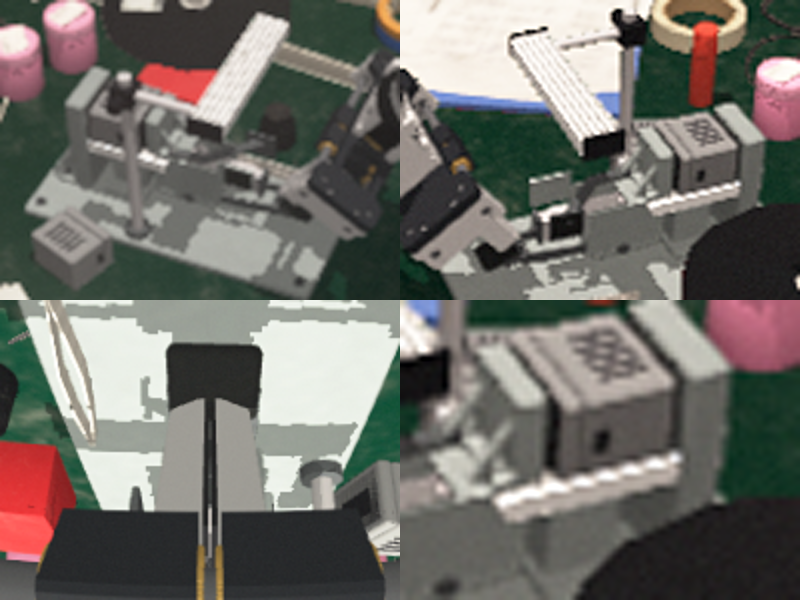

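```bash

python3 -m handwheel '[[0.003,0,0.004,0],[0.003,0,0.004,0]]' | sed -n 2,4p
python3 -m handwheel '[[0.003,0,0.004,0],[0.003,0,0.004,0]]' | sed -n 2,4p
```

```text
eef_pos: [585.1, 164.6, 54.0]
eef_rot: [-3.112, 0.623, -3.012]
wrist_force: [-3.1, 0.2, 6.0]
eef_pos: [584.6, 164.4, 48.3]
eef_rot: [-3.112, 0.622, -3.012]
wrist_force: [-2.1, -0.2, 2.3]
```

```bash

python3 -m handwheel '[[0.002,0,0.003,0],[0.002,0,0.003,0]]' | sed -n 2,4p
python3 -m handwheel '[[0.0015,0,0.002,0],[0.0015,0,0.002,0]]' | sed -n 2,4p
python3 -c "
from h import *
import cv2
to((-96,1,97))
cv2.imwrite('pics/side7.png',cams.camera('side')[:,:,::-1][140:240,220:350])
for k in(5,6,7):
  g=cv2.cvtColor(cv2.imread('pics/side%d.png'%k),cv2.COLOR_BGR2GRAY)
  for r in(54,57,60,63):print(k,r,g[r:r+2,82:112].mean(0).astype(int))
"
```

```text
eef_pos: [584.7, 164.3, 44.3]
eef_rot: [-3.112, 0.621, -3.012]
wrist_force: [-1.8, 0.4, 2.0]
eef_pos: [585.0, 164.3, 42.6]
eef_rot: [-3.112, 0.623, -3.012]
wrist_force: [-9.2, -1.6, 14.4]
t 22.9 tcp clamp [-100.4    0.3   42.6] world [585. 164.  43.] lean 35.7 roll -1.4 yaw err -179.1 F [-9.2 -1.6 14.4] gap 0.2 j [ 0.26  0.43  1.95 -0.61  0.18 -0.86]
shift [-35.4  -0.5 -41.6]
5 54 [124 104  97  99  97 100  75  32  33  77  86  83  76  85  87  83  84  85
  84  88  82  84  84  84  85  85  86  51  57  94]
5 57 [103  91 100  98  99 103  65  19  47  83  89  85  73  84  64  26  24  71
  85  82  83  83  84  83  86  85  72  47  66  93]
5 60 [ 80  93  99  97  97 100  60  14  53  84  85  84  76  79  74  67  73  78
  79  78  77  78  98 119 139 128 152 206 148  88]
5 63 [180 139 102  94  99  97 145 130  90  80  97 118 136 130 155 201 228 224
 209 204 208 209 188 171 168 172 172 165 115  88]
6 54 [121 108 100 100  98 102  80  37  18  74  88  85  76  86  87  85  82  84
  84  84  84  83  85  86  84  85  88  50  57  95]
6 57 [105  91 100  99  99 102  68  27  35  81  88  86  75  88  63  26  24  71
  85  86  84  83  84  84  83  86  70  47  64  94]
6 60 [ 81  91 100  99  96 102  59  16  50  83  86  85  76  79  73  67  75  79
  82  80  75  76  97 120 140 128 151 207 149  88]
6 63 [178 138 101  94 100  97 147 131  90  79  98 120 135 128 156 201 228 222
 208 204 209 210 189 170 170 172 171 167 116  86]
7 54 [119 107 100 101  97  99  82  37  21  75  87  83  74  86  89  85  83  83
  85  85  84  85  85  86  84  85  87  52  58  95]
7 57 [106  93  99 101  99 101  67  25  35  80  87  87  76  83  65  24  25  70
  86  84  86  83  85  83  83  85  70  44  65  93]
7 60 [ 81  91 102  97  97 101  57  18  50  85  87  85  74  80  74  65  74  80
  81  78  77  78  95 119 140 129 151 206 148  88]
7 63 [178 139 100  92  98  98 147 132  91  81  98 118 134 128 155 202 228 223
 209 203 209 211 187 169 168 170 173 164 115  87]
```

The cover is home: the last full stroke left the jaw still, and the seam is shut in the side view. Next I lift off and get ready for the release grip.

```bash

python3 -m handwheel '[[-0.017,0,-0.02,0],[-0.035,-0.001,-0.04,0],[-0.05,-0.001,-0.06,0],[-0.055,-0.001,-0.08,0],[-0.055,-0.001,-0.08,0]]' | sed -n 2,4p
python3 -m handwheel '[[0,0,0,0],[0,0,0,0],[0,0,0,0]]' 0 | sed -n 2,5p
python3 -c "
from h import *
to((-57.6,0.5,75))
import cv2
for n,a in(('scene',(slice(145,245),slice(170,300))),('side',(slice(140,240),slice(220,350)))):
    cv2.imwrite('pics/%s8.png'%n,cams.camera(n)[:,:,::-1][a])
a=[cv2.resize(cv2.imread('pics/%s8.png'%n),(400,300),interpolation=cv2.INTER_CUBIC) for n in('scene','side')]
w=cams.camera('wrist')[:,:,::-1]
cv2.imwrite('pics/w8.png',w)
cv2.imwrite('pics/m8.png',np.vstack([np.hstack(a),np.hstack([cv2.resize(w[170:335,145:365],(400,300)),cv2.resize(w,(400,300))])]))
"
```

```text
eef_pos: [583.1, 165.5, 140.7]
eef_rot: [-3.113, 0.625, -3.012]
wrist_force: [-0.3, -1.0, -0.6]
eef_pos: [583.0, 165.5, 140.0]
eef_rot: [-3.112, 0.624, -3.012]
wrist_force: [0.1, 0.0, 0.2]
finger_gap: 27.0
t 23.95 tcp clamp [-102.3    1.6  140. ] world [583. 165. 140.] lean 35.8 roll -1.4 yaw err -179.1 F [0.1 0.  0.2] gap 27.0 j [ 0.26  0.25  1.91 -0.28  0.39 -1.2 ]
shift [ 1.7  0.5 78.8]
```

View pics/m8.png

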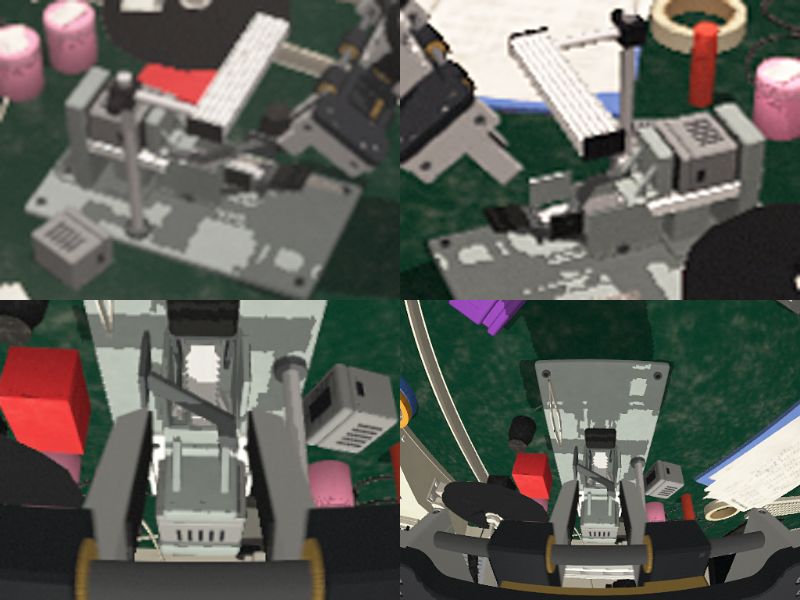

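```bash

python3 -m handwheel '[[0,0,0,0],[0,0,0,0],[0,0,0.005,0],[0.001,0,0.01,0],[0.001,0,0.015,0]]' | sed -n 5p
python3 -m handwheel '[[0,0,0.005,0],[0,0,0.01,0]]' | sed -n 5p
python3 -c "
from h import *
to((-57.6,0.5,75))"
```

```text
finger_gap: 88.5
finger_gap: 93.9
t 24.98 tcp clamp [-88.2   1.  118.6] world [597. 167. 119.] lean 35.8 roll -1.4 yaw err -179.1 F [-0.1 -0.3  0.3] gap 93.9 j [ 0.26  0.31  1.88 -0.31  0.35 -1.18]
shift [ 0.7  0.6 53.2]
```

```bash

python3 -m handwheel '[[0,0,0.02,0],[0.0007,0.0006,0.037,0],[0.0007,0.0006,0.05,0],[0.0007,0.0006,0.053,0],[0.0007,0.0006,0.053,0]]' | sed -n 2,4p
python3 -c "
from h import *
to((-57.6,0.5,75))"
```

```text
eef_pos: [627.4, 169.5, 75.3]
eef_rot: [-3.112, 0.624, -3.012]
wrist_force: [-0.1, -0.6, 0.9]
t 25.6 tcp clamp [-57.7   0.5  75.3] world [627. 170.  75.] lean 35.8 roll -1.4 yaw err -179.1 F [-0.1 -0.6  0.9] gap 93.7 j [ 0.25  0.44  1.82 -0.36  0.28 -1.13]
shift [ 0.1 -0.   0.3]
```

```bash

python3 -m handwheel '[[0,0,0,0],[0,0,0,0],[0,0,0,0],[0,0,0,0],[0,0,0,0]]' 1 20 | sed -n 4,5p
python3 -m handwheel '[[0,0,0,0],[0,0,0,0]]' | sed -n 4,5p
```

```text
wrist_force: [-1.3, -3.7, 0.4]
finger_gap: 47.6
wrist_force: [-2.2, 11.2, -1.5]
finger_gap: 42.6
```

```bash

python3 -m handwheel '[[0.004,0,-0.003,0],[0.008,0,-0.006,0],[0.012,0,-0.0085,0]]' | sed -n 2,5p
python3 -c "
from h import *
to((-88,0.5,75))"
```

```text
eef_pos: [612.4, 169.4, 75.1]
eef_rot: [-3.114, 0.625, -3.012]
wrist_force: [3.7, 4.6, -2.5]
finger_gap: 42.3
t 26.85 tcp clamp [-72.6   2.1  75.1] world [612. 169.  75.] lean 35.8 roll -1.3 yaw err -179.1 F [ 3.7  4.6 -2.5] gap 42.3 j [ 0.25  0.41  1.87 -0.39  0.26 -1.09]
shift [12.6 -1.6 -8.8]
```

```bash

python3 -m handwheel '[[0.005,-0.0003,-0.0035,0],[0.009,-0.0005,-0.0065,0],[0.009,-0.0005,-0.0065,0]]' | sed -n 2,5p
python3 -m handwheel '[[0.0025,0,-0.002,0],[0.0025,0,-0.002,0]]' | sed -n 2,5p
python3 -c "
from h import *
to((-90,0.5,75))"
```

```text
eef_pos: [600.9, 168.0, 75.1]
eef_rot: [-3.115, 0.625, -3.012]
wrist_force: [-5.6, 4.5, 0.8]
finger_gap: 42.1
eef_pos: [597.8, 168.0, 75.4]
eef_rot: [-3.115, 0.626, -3.011]
wrist_force: [5.2, 4.3, -4.0]
finger_gap: 41.7
t 27.48 tcp clamp [-87.3   2.4  75.4] world [598. 168.  75.] lean 35.9 roll -1.2 yaw err -179.1 F [ 5.2  4.3 -4. ] gap 41.7 j [ 0.26  0.39  1.9  -0.41  0.25 -1.07]
shift [ 2.4 -1.9 -1.2]
```

Moved 29.6 mm and still light. I'll keep pulling until the stop shows.

```bash

for i in 1; do python3 -m handwheel '[[0.002,0,-0.0015,0],[0.002,0,-0.0015,0]]' | sed -n 2,5p
python3 -m handwheel '[[0.002,0,-0.0015,0],[0.002,0,-0.0015,0]]' | sed -n 2,5p;done
python3 -c "
from h import *
to((-90,0.5,75))
import cv2
for n,a in(('scene',(slice(145,245),slice(170,300))),('side',(slice(140,240),slice(220,350)))):
    cv2.imwrite('pics/%s9.png'%n,cams.camera(n)[:,:,::-1][a])
a=[cv2.resize(cv2.imread('pics/%s9.png'%n),(400,300),interpolation=cv2.INTER_CUBIC) for n in('scene','side')]
w=cams.camera('wrist')[:,:,::-1]
b=[cv2.resize(cv2.imread('pics/side%d.png'%n)[35:85,50:130],(400,300),interpolation=cv2.INTER_CUBIC) for n in(1,9)]
cv2.imwrite('pics/m9.png',np.vstack([np.hstack([a[0],cv2.resize(w[170:335,145:365],(400,300))]),np.hstack(b)]))
"
```

```text
eef_pos: [596.2, 168.0, 75.8]
eef_rot: [-3.116, 0.628, -3.012]
wrist_force: [14.8, 3.6, -10.2]
finger_gap: 41.5
eef_pos: [594.6, 167.9, 76.4]
eef_rot: [-3.117, 0.63, -3.012]
wrist_force: [13.9, 3.2, -10.5]
finger_gap: 40.9
t 27.98 tcp clamp [-90.5   2.7  76.4] world [595. 168.  76.] lean 36.1 roll -1.1 yaw err -179.2 F [ 13.9   3.2 -10.5] gap 40.9 j [ 0.26  0.38  1.92 -0.42  0.24 -1.05]
shift [ 0.4 -2.2  1.4]
```

View pics/m9.png

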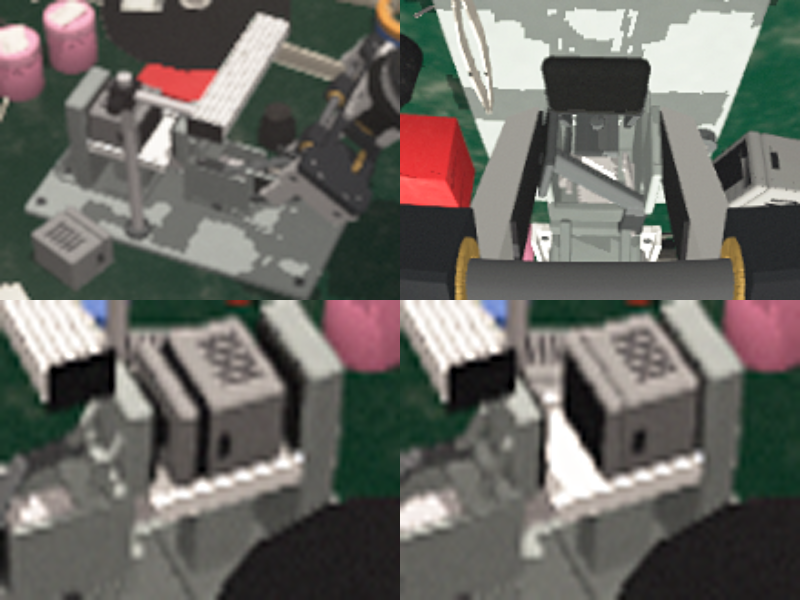

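```bash

python3 -m handwheel '[[0,0,0,0],[0,0,0,0],[0,0,0,0],[0,0,0,0],[0,0,0,0]]' 0 | sed -n 4,5p
python3 -m handwheel '[[0,0.002,0,0],[0,0.002,0,0],[0,0.002,0,0]]' | sed -n 2,5p
python3 -m handwheel '[[0,0,-0.02,0],[0,0,-0.05,0],[0,0,-0.1,0],[0,0,-0.15,0],[0,0,-0.15,0]]' | sed -n 2,5p
python3 -c "
from h import *
to((-90,0.5,75))
import cv2
for n,a in(('scene',(slice(145,245),slice(170,300))),('side',(slice(140,240),slice(220,350)))):
    cv2.imwrite('pics/%s10.png'%n,cams.camera(n)[:,:,::-1][a])
w=cams.camera('wrist')[:,:,::-1]
a=[cv2.resize(cv2.imread('pics/%s10.png'%n),(400,300),interpolation=cv2.INTER_CUBIC) for n in('scene','side')]
b=[cv2.resize(cv2.imread('pics/side%d.png'%n)[35:85,50:130],(400,300),interpolation=cv2.INTER_CUBIC) for n in(10,)]
cv2.imwrite('pics/m10.png',np.vstack([np.hstack(a),np.hstack([cv2.resize(w,(400,300))]+b)]))
for k in(1,9,10):
  g=cv2.cvtColor(cv2.imread('pics/side%d.png'%k),cv2.COLOR_BGR2GRAY);print(k,g[57:59,68:112].mean(0).astype(int))
"
```

```text
wrist_force: [-0.1, 0.8, 0.2]
finger_gap: 87.6
eef_pos: [594.2, 170.0, 76.2]
eef_rot: [-3.117, 0.63, -3.012]
wrist_force: [-1.0, 0.0, -0.2]
finger_gap: 94.0
eef_pos: [506.0, 162.5, 200.9]
eef_rot: [-3.119, 0.636, -3.012]
wrist_force: [-0.0, -0.8, -0.9]
finger_gap: 94.0
t 29.75 tcp clamp [-179.1    7.5  200.9] world [506. 163. 201.] lean 36.5 roll -1.0 yaw err -179.1 F [-0.  -0.8 -0.9] gap 94.0 j [ 0.3  -0.01  2.04 -0.26  0.51 -1.2 ]
shift [  3.2  -4.8 154.3]
1 [136  95  85  89 104 142 122 104 100  99 100 101  56  18  16  40  76  84
  90  86  86  48  16  29  80  77  38  36  74  84  86  84  85  87  86  83
  85  85  73  39  16  30  81  99]
9 [ 89  94 104 138 117  99 101  98  99  98  42 146 255 255 254 255 253 177
  26  17  16  14  39  78  89  85  75  85  63  25  25  72  84  83  84  83
  84  84  84  86  70  48  63  93]
10 [ 91  93  90 131 115 101  99  98 100 100  42 146 255 255 254 255 253 175
  24  16  16  14  38  82  88  84  76  84  64  27  22  72  86  83  85  84
  85  84  84  87  71  46  63  94]
```

```bash

python3 - <<'E'
from h import *
import cv2
from cell import read_state
g=lambda im:cv2.cvtColor(im,cv2.COLOR_BGR2GRAY)
P={}
for n,(u,v),off in(("scene",S(610,365),(170,145)),("side",D(125,357),(220,140))):
    A=g(cv2.imread(f"pics/{n}0.png"));full=cams.camera(n)[:,:,::-1];B=g(full)
    cv2.imwrite(f"pics/{n}_end.png",full)
    for nm,(cu,cv_),h in(("pad",(int(u),int(v)),(5,4)),("plate corner",tuple(map(int,(S(585,563) if n=="scene" else D(148,540)))),(5,4))):
        t=A[cv_-h[1]:cv_+h[1]+1,cu-h[0]:cu+h[0]+1]
        y0,x0=cv_-14,cu-14
        m=cv2.matchTemplate(B[y0:y0+29,x0:x0+29],t,cv2.TM_CCOEFF_NORMED);_,s,_,p=cv2.minMaxLoc(m)
        du,dv=x0+p[0]+h[0]-cu,y0+p[1]+h[1]-cv_
        print(n,nm,round(s,2),du,dv)
        if nm=="pad":P[n]=(u+du,v+dv);print(C["R"].T@(plane(n,*P[n],80)-C["o"]))
    # bystander changes
    d=cv2.absdiff(A,B);_,bw=cv2.threshold(cv2.medianBlur(d,3),25,255,0)
    k,_,st,ce=cv2.connectedComponentsWithStats(bw)
    print([tuple(x[:5]) for x in st[1:] if x[4]>25])
X,e=tri(P["scene"],P["side"]);print("pad clamp",C["R"].T@(X-C["o"]),e)
print(read_state()["clock"])
E
```

```text
scene pad 0.91 2 0
[-125.60650387   -0.55013407   80.        ]
scene plate corner 0.67 0 0
[(np.int32(428), np.int32(0), np.int32(84), np.int32(122), np.int32(5137)), (np.int32(310), np.int32(85), np.int32(121), np.int32(93), np.int32(3661)), (np.int32(429), np.int32(97), np.int32(83), np.int32(134), np.int32(5168)), (np.int32(330), np.int32(130), np.int32(8), np.int32(6), np.int32(30)), (np.int32(505), np.int32(154), np.int32(7), np.int32(9), np.int32(35)), (np.int32(283), np.int32(160), np.int32(47), np.int32(40), np.int32(662)), (np.int32(499), np.int32(161), np.int32(13), np.int32(31), np.int32(103)), (np.int32(199), np.int32(173), np.int32(7), np.int32(14), np.int32(38)), (np.int32(215), np.int32(181), np.int32(14), np.int32(17), np.int32(181)), (np.int32(339), np.int32(185), np.int32(40), np.int32(16), np.int32(159)), (np.int32(347), np.int32(203), np.int32(6), np.int32(12), np.int32(32)), (np.int32(361), np.int32(202), np.int32(12), np.int32(19), np.int32(107)), (np.int32(256), np.int32(205), np.int32(11), np.int32(9), np.int32(58)), (np.int32(264), np.int32(205), np.int32(24)
[... 1133 characters left out ...]
, np.int32(26), np.int32(156)), (np.int32(10), np.int32(271), np.int32(66), np.int32(29), np.int32(1128)), (np.int32(174), np.int32(270), np.int32(6), np.int32(11), np.int32(35)), (np.int32(178), np.int32(288), np.int32(7), np.int32(18), np.int32(57)), (np.int32(157), np.int32(299), np.int32(59), np.int32(33), np.int32(423)), (np.int32(195), np.int32(300), np.int32(9), np.int32(8), np.int32(37)), (np.int32(166), np.int32(324), np.int32(53), np.int32(41), np.int32(316)), (np.int32(14), np.int32(343), np.int32(54), np.int32(41), np.int32(803)), (np.int32(0), np.int32(360), np.int32(35), np.int32(24), np.int32(379))]
pad clamp [-125.718269     -0.54422232   79.96693898] 0.23325140442296016
30.0
```

```bash

python3 - <<'E'
import cv2,numpy as np
for n,(x,y,w,h) in(("scene",(325,225,30,30)),("side",(160,240,30,35))):
    for f in(f"{n}0",f"{n}_end"):
        im=cv2.imread(f"pics/{f}.png")[y:y+h,x:x+w].astype(int)
        m=(im[:,:,2]>1.8*im[:,:,1])&(im[:,:,2]>50);print(f,"red handle",m.sum(),np.argwhere(m).mean(0).round(2))
for n,(x,y,w,h) in(("scene",(300,190,45,35)),("side",(190,250,50,45))):
    for f in(f"{n}0",f"{n}_end"):
        im=cv2.imread(f"pics/{f}.png")[y:y+h,x:x+w].astype(int)
        m=(im[:,:,0]>1.4*im[:,:,1])&(im[:,:,2]>1.2*im[:,:,1]);print(f,"purple",m.sum(),np.argwhere(m).mean(0).round(2))
E
python3 -m handwheel '[[0,0,-0.03,0],[0,0,-0.06,0],[0,0,-0.06,0]]' | sed -n 1,4p
python3 -c "
from cell import manip;print(manip.sign_off())"
```

```text
scene0 red handle 62 [16.94  9.47]
scene_end red handle 62 [17.   9.5]
side0 red handle 66 [20.03 13.45]
side_end red handle 62 [20.53 13.71]
scene0 purple 505 [17.47 19.58]
scene_end purple 502 [17.75 19.59]
side0 purple 870 [20.85 22.22]
side_end purple 881 [20.79 22.26]
clock: 30.38
eef_pos: [471.3, 159.1, 245.2]
eef_rot: [-3.117, 0.63, -3.012]
wrist_force: [1.0, -0.7, -0.3]
the job is handed in; nothing more can be done
None
```

I pumped the trigger until the cover was home, then squeezed the paddle against the ear and slid the jaw back to its stop. After that I let go, backed off and handed the job in at about 30.4 s of the 58 s allowed.

**Cover home:**
- It took six trigger strokes. In the side view the gap between cover and housing closes from about 8 mm to a faint seam line.
- The sixth stroke no longer moved the jaw. The lever peaked at about 33 N partway down and then gave way.

**Jaw back:**
- The jaw slid back with about 4–6 N, then resisted at about 17 N with the fingers slipping, so I took that as the stop.
- After release the jaw stayed in place. The trigger pad measured about -126 mm along the clamp, against a nominal -127, which is within pixel resolution.

**Bystanders:** The screwdriver handle and the purple look-alike are within 0.6 px of where they started. Other picture differences lie around the arm, the clamp head and what look like moved shadows. I did not check the calliper, tweezers, loupe, red box or closed sample one by one.

**Checks that failed or went over:**
- The pad force passed the advised 20 N three times, at about 25 N and twice at about 33 N. The 40 N and 120 N limits were not reached.
- The final composite picture could not be viewed because the 12-picture limit was reached. The last checks were made on pixel values instead.

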